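# Free the gummed-up indexing slide and lock it home

## Robot

A 6-joint arm with a two-finger parallel gripper is mounted at the origin on a cart in front of the work surface, level with it; the furniture and walls round the work are solid. World frame = base frame: x ahead of the robot, y to its left, z up, the work surface at z = 0. Lengths are in m, angles in degrees, forces in N, time in s.
With the tool pointing down it reaches from about 0.375 to 0.9 m from the base axis. Payload 3.1 kg.
Tool frame: the origin (TCP) lies at the very end of the fingers, on their centre line; the grasp point (between the pads) lies 19 mm behind it (grip_point_offset is the distance from the TCP to the grasp point, in m); y points along the fingers, x is the direction in which the jaws open and shut, and the axes are right-handed (so a half turn about y gives the same grasp; the last joint's range is limited). The gripper opens to 87 mm and grips with 3 to 60 N. Pads are 19 mm wide; open, the fingers measure 117 mm over their backs; the gripper's body (75 mm by 190 mm) begins 51 mm behind the grasp point.
Start: joints at [62.882, 30.224, 82.088, -0, 67.689, -10.227], TCP at [0.182, 0.598, 0.194] pointing down, gripper open.
Joint ranges: [-176.69, 176.69], [-43.24, 126.21], [12.49, 139.97], [-82, 262], [0, 151.66], [-163.58, 163.58]. Speed limits (degrees/s): [159.86, 159.86, 180, 180, 180, 180].

## Interface

Orientations are given as a 3x3 rotation matrix whose columns are the frame's x, y, z axes.
In Python, from rig import * gives the robot as it stands.
- The arm moves only by the tool send_rows, never from a script. Its argument "moves" is text: rows parted by semicolons, each of 5 numbers parted by spaces: the finger opening in mm, from 0 to 87, then the shift along the tool's x, y, z in mm, then the turn about the tool's y in degrees. In form: fingers dx dy dz yaw; .... A call has 1 to 20 rows; each row shifts and turns the commanded pose from where the row before left it, along the tool's axes as they then stand; what a row does not reach is not made up. A row lasts 1/12 s, in which the tool goes at most 41.7 mm and 7.16 degrees, less where a joint would pass 70% of its speed; a pose out of reach is approached as far as the arm can. A call is refused whole if a number of a shift passes 41.7 or a number of a turn 7.16, either way. A call with a gripper value outside its range is refused whole. The fingers move at their own pace and stop on an object; the grip force is fixed at half the most. Time passes only in rows, so rows that do not move let the fingers close. It gives the time, the measured TCP pose, the force and the opening at its end, in the units of the state.
- read_state(): the state, without advancing time (a new reading comes with each control period).
- capture(name): name is "side" or "top" or "wrist"; returns a dict with "image" (420x560x3 uint8, blue, green, red), "z_map" (420x560 float32, m along the optical axis (not along the pixel's ray), 0 where there is no reading), "mtx" (3x3 intrinsics, pixels), "origin" and "rotation" of the camera in the world; the wrist camera has in their place "tool_from_camera" (4x4, takes a point from camera to tool coordinates, whose origin is the TCP and whose axes are the tool frame's). Camera axes: x right, y up, looking along -z (the intrinsics and any distortion apply to the point x, -y, -z); pixel columns grow to the right and rows downward; lengths in m; the calibration is good to about 2 mm. A picture is of the moment at which its call begins: read the wrist's pose just before it.
- hand_in(): hands the job in, once; it reports no verdict.
Trained networks look in a picture, given as the dict that the camera call returned (one of the last four; its "shot" number tells which), for a name from the list of things; names that differ only in an ending like _2 or _b are one class to them, and where a whole thing is asked for, a point or a joint stands for the part that bears it (a point fixed in the world has none). Each returns a list of dicts, best first, with "p" (0 to 1); they miss things now and then, are a little off and sometimes report something else, mostly with a low value. They report only what shows in the picture. A call takes as long as a camera call.
- search_frame(picture, name): "bbox" ([left, top, right, bottom] in pixels, round what is visible of it).
- masks_of(picture, name): "region" (420x560 bool, what is visible of it) and "bbox" ([left, top, right, bottom] in pixels, round what is visible of it).
- mark_of(picture, name): "pixel" ([row, column] in pixels: a listed point, or the origin of a listed thing).
The state is a dict: "time_s": time; "joint_positions": joint angles; "qvel": joint speeds; "tau": joint torques, N m; "position": TCP position; "tcp_rot": TCP orientation; "force": force on the tool from outside, world axes, zero at the start; "moment": the same for the moment, N m; "opening": opening from 0.0 (shut) to 1.0 (fully open).
Only numpy, scipy, OpenCV 4.12 (cv2) and the standard library are available. Lean on these libraries where they do the work, as an engineer would, in place of code of your own. Each camera call takes 0.05 s, during which the arm holds its last target. There are 200 camera calls.

## Task

The carriage of the indexing slide has gummed up on its rail. Pull up the T-handle of its locking plunger and twist it so that it stays up by itself, push the carriage along the rail until it breaks free and sits fully home against the end stop inside the hood, without flinging or slamming it, then twist the handle back so that the plunger drops fully down and locks the carriage there. Leave the wire brush and the roll of tape beside the slide where they are.

Things in the scene. Friction and masses are not known exactly. Their poses are not given: they have to be found in the camera images.
- slide_base: fixed slide: grey plate 135 x 335 x 12 mm with a steel rail (top at 26 mm). Origin on the bench under the rail's middle, z up; y along the rail, +y end to the robot's left; x across, away from the robot. Open-ended grey hood, 86 mm wide, top at 81 mm, covers y -165 to -45 mm. Plunger axis at x 58, y -50 mm, in a bracket
- push_lug (a point): pushing face of the upright lug at the carriage's +y end, on its centre line, 90 mm above the bench; push towards the slide's -y. Lug 56 mm wide, 10 thick, 41 to 106 mm above the bench; behind it (+y) 30 mm or more of bare rail. In front of it a bearing race (61 mm, top at 63 mm) is fixed on the 72 x 90 mm carriage; its slotted bar runs under the plunger
- carriage (a joint): travel of the carriage in m, growing towards the slide's -y (into the hood). Starts at 0 to 0.015; the stop hidden in the hood is at 0.10. Up to about 0.03 it is gummed: it resists with some 8 to 20 N, most near 0.02, and creeps under less; then it breaks free, slides with 2 to 3 N and stays where left. The plunger's home hole has 2 mm of play, so it drops in only at the stop
- handle (a point): centre of the plunger's black T-handle, a bar 60 mm long, 14 thick, 26 high, gripped from above across the 14 mm; 117 mm above the bench when down, its underside 19 mm above the steel collar beneath. Site y along the bar, z up. It lifts and turns with the plunger; when down, the bar lies along the rail
- plunger_lift (a joint): height of the plunger in m: 0 fully down (locked), 0.018 fully pulled up. A spring pulls it down with 5 to 8 N. To park it, lift to 0.014 or more, turn it and let go: it rests at about 0.013. Let down where there is no hole under it, it stays at about 0.010
- plunger_turn (a joint): turn of the T-handle in rad: 0 with the bar along the rail, growing counter-clockwise seen from above to its stop at 1.4. It turns only when lifted 0.013 or more; above about 0.8 the plunger stays up when let go, below about 0.25 it can drop. Light friction; stays where it is left
- tape_roll: bystander: roll of white masking tape 80 x 80 x 24 mm lying behind the slide; origin at the centre of its underside
- brush: bystander: brass wire brush 74 x 133 x 35 mm right of the slide; origin under its centre

How it is judged (in metres and radians):
On the way, in this order (a step that is already met when the one before it is completed fails the run):
1. the plunger is pulled up and twisted so that it stays up, let go (value of joint plunger_lift between 0.0115 and 0.0145 m and value of joint plunger_turn above 0.35 rad and contact force between the fingers and slide_base below 0.3 N), for 0.2 s.
2. the carriage sits at the end stop while the plunger is still parked up (value of joint carriage above 0.0978 m and value of joint plunger_lift above 0.0115 m and value of joint plunger_turn above 0.35 rad), for 0.2 s.
At the end, for the whole second after the job is handed in: the carriage is within 2.5 mm of the end stop and at rest, and the plunger is down in its hole to within 3 mm with its handle turned back to within 0.35 rad of the rail (value of joint carriage above 0.0975 m and value of joint plunger_lift below 0.003 m and value of joint plunger_turn below 0.35 rad and velocity of joint carriage below 0.01 m/s); the robot touches nothing.
It fails at once if the carriage is flung or slammed (faster than 0.4 m/s) (velocity of joint carriage above 0.4 m/s).
It fails at once if the wire brush or the roll of tape is moved by more than 30 mm (distance of any of tape_roll, brush from where it was at the start of the episode above 0.03 m).
It also fails if it takes over 61 s, if anything falls off the work surface, if the arm or the gripper's body presses on something with over 40 N, if the wrist force passes 120 N, or if a joint passes its speed limit or range.

## Working session

There is one attempt and no reset: what is moved stays moved. The work goes in short steps, Python scripts to look and compute and a tool call to move; the robot and the scene stay as the last step left them, time stands still between calls to the robot, and variables do not carry over. Pictures are saved under pics/ and viewed, about 8 in all and at most 12, crops included, and the job is handed in when it is done.

Besides the shell and the picture viewer there is one more tool, called after "Emit:" by a JSON object that holds its "api" and its "payload", one argument or row to a line. send_rows: Moves the arm, as the interface text tells. Its arguments: {"type":"object","properties":{"moves":{"type":"string"}},"required":["moves"]}

```bash
ls; mkdir -p pics
cat > h.py <<'E'
from rig import *
import numpy as np, cv2
def px2w(c,row,col,z=None,T=None):
    """world point of a pixel, by depth or by plane height z"""
    K=c["mtx"]; d=np.array([(col-K[0][2])/K[0][0],-(row-K[1][2])/K[1][1],-1.])
    R,o=(np.array(c["rotation"]),np.array(c["origin"])) if T is None else (T[:3,:3],T[:3,3])
    w=R@d
    s=(z-o[2])/w[2] if z is not None else c["z_map"][int(round(row)),int(round(col))]
    return o+s*w
E
python3 - <<'E'
from h import *
s=read_state(); print({k:np.round(v,3).tolist() for k,v in s.items()})
for n in("top","side"):
    c=capture(n); cv2.imwrite(f"pics/{n}0.png",c["image"]); print(n,np.round(c["origin"],3), [k for k in c])
    for t,z in(("slide_base",None),("push_lug",.09),("handle",.117),("tape_roll",None),("brush",None)):
        for m in mark_of(c,t)[:2]:
            r,q=m["pixel"]; print(t,round(m["p"],2),np.round(m["pixel"]),"depth",np.round(px2w(c,r,q),3),"plane",np.round(px2w(c,r,q,z if z else 0),3))
E
```

```text
pics
{'time_s': 0.0, 'joint_positions': [62.882, 30.281, 82.158, -0.001, 67.689, -10.227], 'qvel': [0.01, -0.015, -0.03, 0.02, 0.002, -0.008], 'tau': [-0.001, -44.004, -17.659, 0.063, 0.058, -0.0], 'position': [0.181, 0.597, 0.193], 'tcp_rot': [[0.291, -0.001, -0.957], [0.957, -0.002, 0.291], [-0.002, -1.0, 0.0]], 'force': [0.312, 0.368, 1.215], 'moment': [-0.003, 0.032, -0.027], 'opening': 0.998}
top [0.394 0.01  1.025] ['image', 'z_map', 'mtx', 'origin', 'rotation', 'shot']
slide_base 0.88 [234. 260.] depth [0.479 0.084 0.025] plane [0.481 0.086 0.   ]
push_lug 0.58 [239. 194.] depth [0.468 0.224 0.027] plane [0.464 0.211 0.09 ]
handle 0.66 [193. 278.] depth [0.55  0.04  0.127] plane [0.552 0.041 0.117]
tape_roll 0.96 [140. 344.] depth [ 0.693 -0.101 -0.001] plane [ 0.693 -0.101  0.   ]
brush 0.92 [279. 392.] depth [ 0.385 -0.2    0.012] plane [ 0.384 -0.202  0.   ]
side [-0.102 -0.526  0.784] ['image', 'z_map', 'mtx', 'origin', 'rotation', 'shot']
slide_base 0.77 [237. 246.] depth [0.463 0.066 0.022] plane [0.479 0.083 0.   ]
push_lug 0.7 [191. 207.] depth [0.459 0.197 0.106] plane [0.472 0.214 0.09 ]
handle 0.8 [196. 275.] depth [0.54  0.033 0.127] plane [0.55  0.041 0.117]
brush 0.89 [317. 311.] depth [ 0.379 -0.206  0.011] plane [ 0.386 -0.202  0.   ]
```

View pics/top0.png

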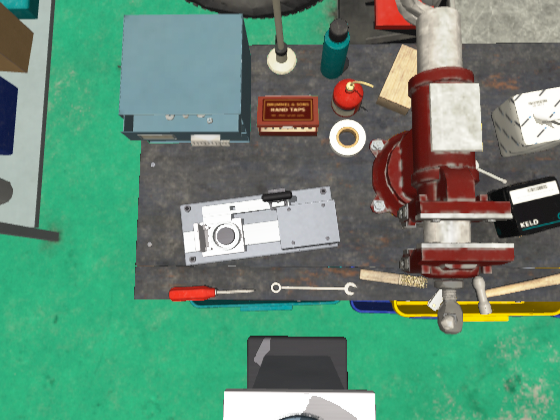

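Run:
```python
from h import *
c=capture("top")
for t in("handle","slide_base"):
    ms=masks_of(c,t)
    if ms:
        m=ms[0]["region"]; rr,cc=np.nonzero(m)
        P=np.array([px2w(c,r,q) for r,q in zip(rr,cc) if c["z_map"][r,q]>0])
        if t=="handle": P=P[P[:,2]>.115]
        else: P=P[(P[:,2]<.016)&(P[:,2]>.006)]
        rect=cv2.minAreaRect((P[:,:2]*1000).astype(np.float32)); print(t,len(P),P[:,2].max(),rect)
# tall things: lug top
P=[px2w(c,r,q) for r in range(140,330) for q in range(120,330)]
P=np.array(P); L=P[(abs(P[:,2]-.106)<.006)&(P[:,1]>.12)]
print(len(L),cv2.minAreaRect((L[:,:2]*1000).astype(np.float32)))
H=P[(abs(P[:,2]-.081)<.005)]; print("hood",cv2.minAreaRect((H[:,:2]*1000).astype(np.float32)))
```

```text
handle 231 0.13245371563223685 ((544.7549438476562, 44.52692794799805), (14.921575546264648, 57.97200012207031), 8.404821395874023)
slide_base 2871 0.015989690116000155 ((498.7969055175781, 88.87018585205078), (135.050537109375, 333.791015625), 7.394285202026367)
146 ((465.1930236816406, 203.41403198242188), (54.52898406982422, 11.022153854370117), 8.465239524841309)
hood ((491.3599853515625, 69.43999481201172), (94.20983123779297, 265.1387939453125), 2.2020981311798096)
```

The top view shows the slide yawed by about +8°. The handle is at pixel (278,196), which is about (0.545, 0.044), and the lug is at about (195,238), which is (0.465, 0.203). Both fit the drawing with its origin at (0.481, 0.086). I'll align the tool with the slide, so that tool x = slide x and tool z = slide y, then go above the handle.

Emit:
{"api": "send_rows", "payload": {
  "moves": "45 0 0 0 6.5;45 0 0 0 6.5;45 0 0 0 6.5;45 0 0 0 6.5;45 0 0 0 6.5;45 0 0 0 6.5;45 0 0 0 6.5;45 0 0 0 6.5;45 0 0 0 6.5;45 0 0 0 6.5"
}}

```text
time_s: 1.58
position: [0.1815, 0.598, 0.1942]
tcp_rot: [[0.991, -0.0, -0.135], [0.135, 0.0, 0.991], [-0.0, -1.0, 0.0]]
force: [-0.1, 0.4, 0.9]
opening: 0.524
```

Emit:
{"api": "send_rows", "payload": {
  "moves": "45 16.7 0 -35 0;45 16.7 0 -35 0;45 16.7 0 -35 0;45 16.7 0 -35 0;45 16.7 0 -35 0;45 16.7 0 -35 0;45 16.7 0 -35 0;45 16.7 0 -35 0;45 16.7 0 -35 0;45 16.7 0 -35 0;45 16.7 0 -35 0;45 16.7 0 -35 0;45 16.7 0 -35 0;45 16.7 0 -35 0;45 16.7 0 -35 0;45 16.7 0 -35 0;45 16.7 0 -35 0;45 0 0 0 0;45 0 0 0 0"
}}

```text
time_s: 3.17
position: [0.5478, 0.0471, 0.1941]
tcp_rot: [[0.991, 0.001, -0.137], [0.137, 0.0, 0.991], [0.001, -1.0, 0.0]]
force: [-0.4, 0.6, 0.0]
opening: 0.518
```

```bash
cat >> h.py <<'E'
def wrist():
    s=read_state(); c=capture("wrist"); T=np.eye(4); T[:3,:3]=s["tcp_rot"]; T[:3,3]=s["position"]
    return s,c,T@np.array(c["tool_from_camera"])
def cloud(c,T,m=None):
    rr,cc=np.nonzero((c["z_map"]>0) if m is None else m&(c["z_map"]>0))
    return np.array([px2w(c,r,q,None,T) for r,q in zip(rr,cc)])
def st(s): print("t",round(s["time_s"],2),"p",np.round(s["position"],4),"R",np.round(s["tcp_rot"],3).tolist(),"F",np.round(s["force"],1),"M",np.round(s["moment"],2),"op",round(s["opening"]*87,1))
E
python3 - <<'E'
from h import *
s,c,T=wrist(); st(s); cv2.imwrite("pics/w1.png",c["image"])
for m in mark_of(c,"handle")[:2]: print(m["p"],m["pixel"],px2w(c,*m["pixel"],.117,T))
ms=masks_of(c,"handle")
if ms:
    P=cloud(c,T,ms[0]["region"]); P=P[(P[:,2]>.12)&(P[:,2]<.14)]; print(len(P),P[:,2].max(),np.median(P[:,2]),cv2.minAreaRect((P[:,:2]*1000).astype(np.float32)))
E
```

```text
t 3.17 p [0.5478 0.0471 0.1941] R [[0.991, 0.001, -0.137], [0.137, 0.0, 0.991], [0.001, -1.0, 0.0]] F [-0.4  0.6  0. ] M [-0.04  0.02 -0.02] op 45.1
0.94 [212.1, 279.6] [0.55004904 0.04485943 0.117     ]
1258 0.13100673333074664 0.1283642314817033 ((547.2970581054688, 45.37096405029297), (13.964041709899902, 58.55514144897461), 8.101178169250488)
```

View pics/w1.png

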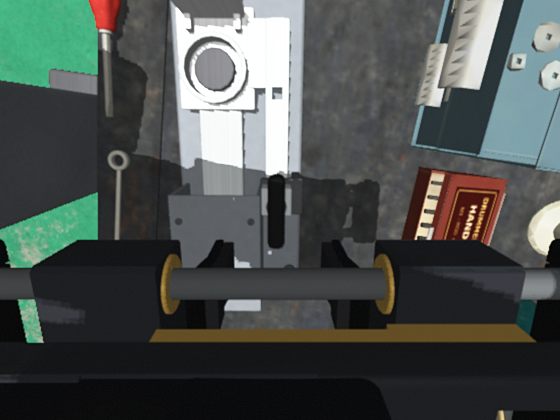

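The wrist view shows the handle bar at pixel (277,212), between the fingers. Its centre is (0.5475, 0.045), 2 mm from the TCP. Next I go down and grip it.

Emit:
{"api": "send_rows", "payload": {
  "moves": "45 0 24 -2 0;45 0 24 0 0;45 0 24 0 0;45 0 12 0 0;45 0 12 0 0;45 0 0 0 0;0 0 0 0 0;0 0 0 0 0;0 0 0 0 0;0 0 0 0 0;0 0 0 0 0;0 0 0 0 0"
}}

```text
time_s: 4.32
position: [0.5472, 0.047, 0.0987]
tcp_rot: [[0.99, 0.001, -0.141], [0.141, -0.0, 0.99], [0.001, -1.0, -0.0]]
force: [0.7, 0.4, 2.7]
opening: 0.152
```

Emit:
{"api": "send_rows", "payload": {
  "moves": "0 0 -4 0 0;0 0 -4 0 0;0 0 -4 0 0;0 0 -4 0 0;0 0 0 0 0;0 0 0 0 0"
}}

```text
time_s: 4.82
position: [0.5468, 0.047, 0.1141]
tcp_rot: [[0.99, 0.0, -0.141], [0.141, -0.0, 0.99], [0.0, -1.0, -0.0]]
force: [1.6, -0.1, -7.9]
opening: 0.149
```

Emit:
{"api": "send_rows", "payload": {
  "moves": "0 0 -1 0 0;0 -0.2 0 0 -6.5;0 -0.2 0 0 -6.5;0 -0.2 0 0 -6.5;0 -0.2 0 0 -6.5;0 -0.2 0 0 -6.5;0 -0.2 0 0 -6.5;0 -0.2 0 0 -6.5;0 -0.2 0 0 -6.5;0 -0.2 0 0 -6.5;0 -0.2 0 0 -6.5;0 0 0 0 0;0 0 0 0 0"
}}

```text
time_s: 5.9
position: [0.5451, 0.0457, 0.1149]
tcp_rot: [[0.293, -0.001, -0.956], [0.956, -0.0, 0.293], [-0.001, -1.0, 0.001]]
force: [1.8, -2.5, -8.9]
opening: 0.151
```

Emit:
{"api": "send_rows", "payload": {
  "moves": "0 0 2 0 0;0 0 0 0 0;15 0 0 0 0;25 0 0 0 0;40 0 0 0 0;40 0 0 0 0;40 0 0 0 0;40 0 0 0 0;40 0 -10 0 0;40 0 -20 0 0;40 0 -30 0 0;40 0 -30 0 0;40 0 0 0 0;40 0 0 0 0;40 0 0 0 0"
}}

```text
time_s: 7.15
position: [0.5448, 0.046, 0.2033]
tcp_rot: [[0.291, -0.0, -0.957], [0.957, 0.0, 0.291], [0.0, -1.0, 0.0]]
force: [0.4, 0.2, 0.1]
opening: 0.461
```

Run:
```python
from h import *
s,c,T=wrist(); st(s); cv2.imwrite("pics/w2.png",c["image"])
P=cloud(c,T); Q=P[(np.hypot(P[:,0]-.547,P[:,1]-.045)<.036)&(P[:,2]>.125)&(P[:,2]<.16)]
print(len(Q),np.percentile(Q[:,2],[10,50,90]),cv2.minAreaRect((Q[:,:2]*1000).astype(np.float32)))
c=capture("top"); P=cloud(c,None if 0 else np.block([[np.array(c["rotation"]),np.array(c["origin"])[:,None]],[np.zeros((1,3)),1]]))
L=P[(abs(P[:,2]-.106)<.006)&(P[:,1]>.12)&(P[:,1]<.25)&(abs(P[:,0]-.465)<.05)]; print(len(L),cv2.minAreaRect((L[:,:2]*1000).astype(np.float32)))
```

```text
t 7.15 p [0.5448 0.046  0.2033] R [[0.291, -0.0, -0.957], [0.957, 0.0, 0.291], [0.0, -1.0, 0.0]] F [0.4 0.2 0.1] M [0.01 0.01 0.04] op 40.1
1256 [0.13827404 0.14102036 0.14217699] ((547.13671875, 45.51519775390625), (13.51797866821289, 58.836891174316406), 73.0079345703125)
0 ((0.0, 0.0), (0.0, 0.0), 0.0)
```

View pics/w2.png

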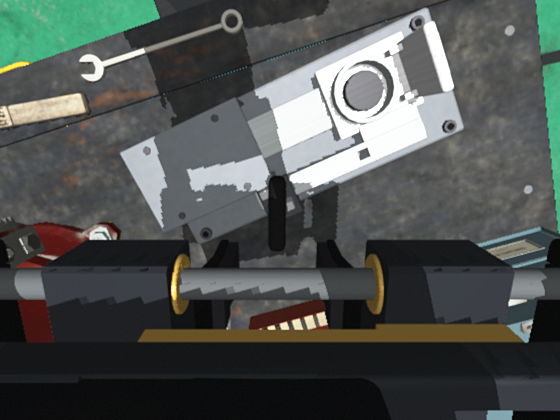

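The handle stays parked at 65°, with its top 12.7 mm higher than before. In the view it is at (277,212), and the lug is at (438,60). Next I square the tool up, shut the fingers and go behind the lug.

Emit:
{"api": "send_rows", "payload": {
  "moves": "0 0 0 0 6.5;0 0 0 0 6.5;0 0 0 0 6.5;0 0 0 0 6.5;0 0 0 0 6.5;0 0 0 0 6.5;0 0 0 0 6.5;0 0 0 0 6.5;0 0 0 0 6.5;0 0 0 0 6.5;0 -9 0 33 0;0 -9 0 33 0;0 -9 0 33 0;0 -9 0 33 0;0 -9 0 33 0;0 -9 0 33 0;0 0 0 0 0;0 0 0 0 0"
}}

```text
time_s: 8.75
position: [0.4622, 0.2354, 0.2019]
tcp_rot: [[0.989, -0.003, -0.145], [0.145, -0.001, 0.989], [-0.003, -1.0, -0.001]]
force: [1.3, -1.1, 0.3]
opening: 0.005
```

Run:
```python
from h import *
s,c,T=wrist(); st(s)
for m in mark_of(c,"push_lug")[:2]: print(m["p"],m["pixel"],px2w(c,*m["pixel"],.09,T))
P=cloud(c,T); L=P[(abs(P[:,2]-.106)<.006)&(np.hypot(P[:,0]-.467,P[:,1]-.204)<.04)]; print(len(L)); 
if len(L): print(cv2.minAreaRect((L[:,:2]*1000).astype(np.float32)))
```

```text
t 8.75 p [0.4622 0.2354 0.2019] R [[0.989, -0.003, -0.145], [0.145, -0.001, 0.989], [-0.003, -1.0, -0.001]] F [ 1.3 -1.1  0.3] M [-0.1   0.04 -0.  ] op 0.5
0.58 [226.3, 279.6] [0.46770976 0.21011676 0.09      ]
558
((468.47747802734375, 204.28346252441406), (55.71063995361328, 9.718545913696289), 8.027329444885254)
```

Emit:
{"api": "send_rows", "payload": {
  "moves": "0 2 30 0 0;0 0 30 0 0;0 0 30 0 0;0 0 20 0 0;0 0 8 0 0;0 0 0 0 0;0 0 0 -5 0;0 0 0 -5 0;0 0 0 -2 0;0 0 0 -2 0;0 0 0 -1 0;0 0 0 -1 0;0 0 0 0 0"
}}

```text
time_s: 9.93
position: [0.4684, 0.2187, 0.0856]
tcp_rot: [[0.99, 0.001, -0.141], [0.141, 0.0, 0.99], [0.001, -1.0, 0.0]]
force: [-0.1, -0.7, 0.0]
opening: 0.011
```

Emit:
{"api": "send_rows", "payload": {
  "moves": "0 0 0 -1 0;0 0 0 -1 0;0 0 0 -1 0;0 0 0 -1 0;0 0 0 -1 0;0 0 0 -1 0;0 0 0 0 0"
}}

```text
time_s: 10.52
position: [0.469, 0.2126, 0.0851]
tcp_rot: [[0.99, -0.0, -0.141], [0.141, -0.0, 0.99], [-0.0, -1.0, -0.0]]
force: [0.1, -0.5, -0.9]
opening: 0.003
```

Emit:
{"api": "send_rows", "payload": {
  "moves": "0 0 0 -1 0;0 0 0 -1 0;0 0 0 -1 0;0 0 0 -1 0;0 0 0 -1 0;0 0 0 -1 0;0 0 0 -1 0;0 0 0 -1 0;0 0 0 -1 0;0 0 0 0 0"
}}

```text
time_s: 11.35
position: [0.4703, 0.2037, 0.0852]
tcp_rot: [[0.99, 0.0, -0.141], [0.141, -0.0, 0.99], [0.0, -1.0, -0.0]]
force: [-0.3, -0.1, -0.1]
opening: 0.003
```

No force yet, though the TCP should have reached the lug, so I'll look.

Run:
```python
from h import *
c=capture("side"); cv2.imwrite("pics/s3.png",cv2.resize(c["image"][130:270,130:330],None,fx=3,fy=3))
s,c,T=wrist(); st(s); cv2.imwrite("pics/w3.png",c["image"])
P=cloud(c,T); L=P[(abs(P[:,2]-.106)<.006)&(np.hypot(P[:,0]-.467,P[:,1]-.204)<.06)]; print(len(L)); 
if len(L): print(cv2.minAreaRect((L[:,:2]*1000).astype(np.float32)))
```

```text
t 11.4 p [0.4703 0.2038 0.0852] R [[0.99, 0.0, -0.141], [0.141, -0.0, 0.99], [0.0, -1.0, -0.0]] F [ 0.2 -0.5 -0.2] M [-0.08  0.09  0.01] op 0.2
20
((471.7796630859375, 210.1773223876953), (14.700258255004883, 3.821108818054199), 28.272315979003906)
```

View pics/s3.png

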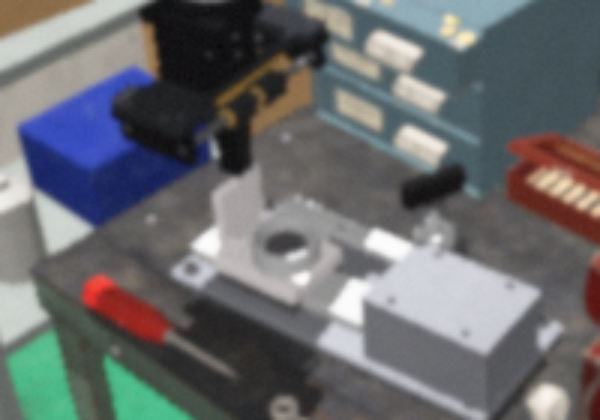

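View pics/w3.png

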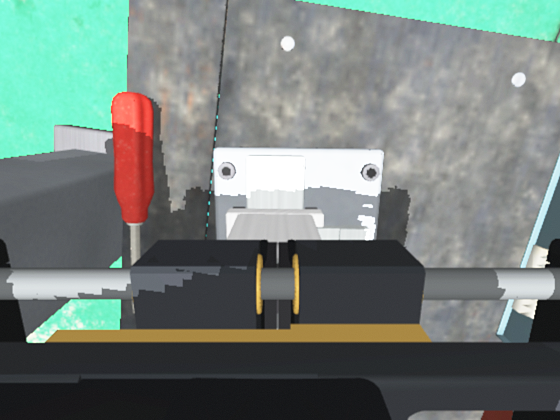

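Run:
```python
from h import *
s,c,T=wrist()
for r in (205,211,216,222,230,236): print(r,c["z_map"][r,275].round(3),np.round(px2w(c,r,275,None,T),4))
c=capture("side")
for m in mark_of(c,"push_lug")[:2]: print(m["p"],m["pixel"],px2w(c,*m["pixel"],.09))
P=cloud(c,np.block([[np.array(c["rotation"]),np.array(c["origin"])[:,None]],[np.zeros((1,3)),1]]))
o=np.array([.4817,.0862]); d=P[:,:2]-o; a=np.deg2rad(8); X=d@[np.cos(a),np.sin(a)]; Y=d@[-np.sin(a),np.cos(a)]
m=(abs(X)<26)&(abs(X)<.026)&(P[:,2]>.07)&(P[:,2]<.1)&(Y>.03)&(Y<.2); print("lug -y face slide y:",np.percentile(Y[m],[5,25,50,75]),m.sum())
```

```text
205 0.256 [0.4674 0.2115 0.0263]
211 0.251 [0.4679 0.2085 0.0326]
216 0.237 [0.468  0.2086 0.0468]
222 0.222 [0.468  0.2089 0.0623]
230 0.205 [0.4681 0.209  0.0796]
236 0.194 [0.4682 0.209  0.0906]
0.57 [191.1, 206.4] [0.47162685 0.21537519 0.09      ]
lug -y face slide y: [0.1104768  0.11145005 0.11244213 0.11353162] 141
```

Run:
```python
from h import *
s,c,T=wrist(); st(s); K=np.array(c["mtx"]); M=np.array(c["tool_from_camera"]); print(np.round(M,3).tolist(),K.round(1).tolist())
def proj(p):
    q=np.linalg.inv(M)@[*p,1]; return K[1][2]-K[1][1]*q[1]/-q[2], K[0][2]+K[0][0]*q[0]/-q[2]
print("tip",proj([0,0,0]),"front edge",proj([0,0,.0095]),"grasp",proj([0,-.019,0]))
for r in range(232,345,8):
    for q in (262,270,280,290):
        d=c["z_map"][r,q]; p=M@[*( (q-K[0][2])/K[0][0]*d, -(r-K[1][2])/K[1][1]*d, -d),1] if d>0 else [0]*3
        print(r,q,np.round(np.array(p[:3])*1000).astype(int),end=" | ")
    print()
```

```text
t 11.6 p [0.4703 0.2039 0.0851] R [[0.99, -0.0, -0.141], [0.141, 0.0, 0.99], [-0.0, -1.0, 0.0]] F [ 0.1 -0.7  1. ] M [-0.08  0.04 -0.04] op 0.5
[[1.0, 0.001, 0.001, 0.0], [0.0, 0.254, -0.967, -0.19], [-0.001, 0.967, 0.254, 0.069], [0.0, 0.0, 0.0, 1.0]] [[335.4, 0.0, 277.2], [0.0, 335.4, 210.1], [0.0, 0.0, 1.0]]
tip (np.float64(241.5090453159175), np.float64(277.3228426107294)) front edge (np.float64(226.37538853639376), np.float64(277.3109905189055)) grasp (np.float64(253.54303712253136), np.float64(277.3290566041825))
232 262 [-9  2  5] | 232 270 [-4  3  5] | 232 280 [2 3 5] | 232 290 [8 3 5] | 
240 262 [ -8 -29  11] | 240 270 [ -4 -12   5] | 240 280 [  2 -11   5] | 240 290 [  6 -28  11] | 
248 262 [ -7 -40  11] | 248 270 [ -4 -35  10] | 248 280 [  1 -35   9] | 248 290 [  6 -40  11] | 
256 262 [ -7 -49  11] | 256 270 [ -3 -47  10] | 256 280 [  1 -46  10] | 256 290 [  6 -49  11] | 
264 262 [  -4 -107   33] | 264 270 [ -3 -55  10] | 264 280 [  1 -54   9] | 264 290 [  5 -55  10] | 
272 262 [  -4 -112   33] | 272 270 [  -2 -112   33] | 272 280 [   1 -113   33] | 272 290 [   3 -112   33]
[... 238 characters left out ...]
15   28] | 296 270 [  -2 -114   27] | 296 280 [   1 -115   28] | 296 290 [   3 -115   28] | 
304 262 [  -4 -111   23] | 304 270 [ -3 -76   3] | 304 280 [  1 -77   3] | 304 290 [  5 -77   3] | 
312 262 [ -5 -94  10] | 312 270 [ -3 -77   0] | 312 280 [  1 -77   0] | 312 290 [  5 -77   0] | 
320 262 [ -5 -94   8] | 320 270 [ -3 -77  -3] | 320 280 [  1 -76  -4] | 320 290 [  5 -77  -3] | 
328 262 [ -5 -94   5] | 328 270 [ -3 -77  -7] | 328 280 [  1 -76  -7] | 328 290 [  5 -76  -7] | 
336 262 [  -3 -126   24] | 336 270 [  -2 -126   24] | 336 280 [   1 -126   24] | 336 290 [   3 -125   24] | 
344 262 [  -3 -130   25] | 344 270 [  -1 -131   26] | 344 280 [   1 -131   26] | 344 290 [   3 -131   26] |
```

Emit:
{"api": "send_rows", "payload": {
  "moves": "0 0 0 -1 0;0 0 0 -1 0;0 0 0 -1 0"
}}

```text
time_s: 11.9
position: [0.4707, 0.2008, 0.0852]
tcp_rot: [[0.99, -0.0, -0.141], [0.141, -0.0, 0.99], [-0.0, -1.0, -0.0]]
force: [-0.9, 0.7, 0.0]
opening: 0.01
```

Run:
```python
from h import *
s,c,T=wrist(); st(s)
for r in (216,222,226,230): print(r,np.round(px2w(c,r,275,None,T),4))
c=capture("side"); cv2.imwrite("pics/s4.png",cv2.resize(c["image"][150:230,170:250],None,fx=7,fy=7,interpolation=cv2.INTER_CUBIC))
```

```text
t 11.9 p [0.4707 0.2008 0.0852] R [[0.99, -0.0, -0.141], [0.141, -0.0, 0.99], [-0.0, -1.0, -0.0]] F [-0.9  0.7  0. ] M [-0.09  0.02 -0.  ] op 0.9
216 [0.468  0.2089 0.0584]
222 [0.4681 0.2086 0.0715]
226 [0.4681 0.2089 0.0808]
230 [0.4682 0.2087 0.0879]
```

View pics/s4.png

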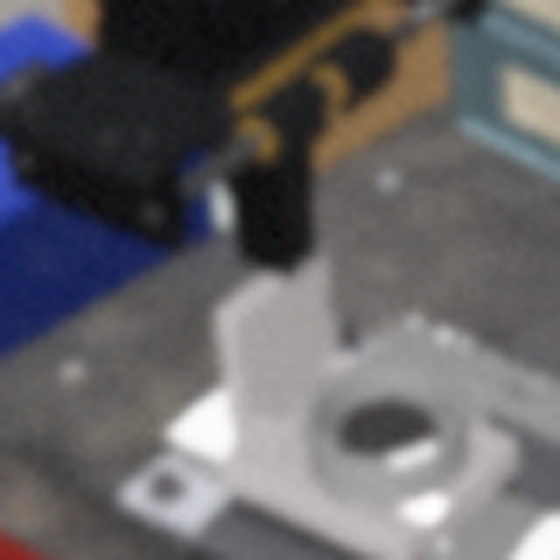

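The fingers pass over the lug without touching it. In the side crop their end is at the lug's top edge, at (275,265), so they seem to end about 20 mm short of the nominal TCP. I'll back off and measure where they really end.

Emit:
{"api": "send_rows", "payload": {
  "moves": "0 0 0 10 0;0 0 0 10 0;0 0 0 10 0;0 0 0 2 0;0 0 0 0 0;0 0 0 0 0"
}}

```text
time_s: 12.5
position: [0.4659, 0.2331, 0.0851]
tcp_rot: [[0.99, -0.0, -0.142], [0.142, -0.0, 0.99], [-0.0, -1.0, -0.0]]
force: [-0.5, -0.2, -1.0]
opening: 0.005
```

Run:
```python
from h import *
s,c,T=wrist(); st(s); K=np.array(c["mtx"]); M=np.array(c["tool_from_camera"])
for r in range(222,256,3):
    for q in (262,270,283,292):
        d=c["z_map"][r,q]; p=M@[*( (q-K[0][2])/K[0][0]*d, -(r-K[1][2])/K[1][1]*d, -d),1] if d>0 else [0]*3
        print(r,q,np.round(np.array(p[:3])*1000).astype(int),c["image"][r,q],end=" | ")
    print()
cv2.imwrite("pics/w5.png",cv2.resize(c["image"][190:330,180:380],None,fx=4,fy=4,interpolation=cv2.INTER_CUBIC))
c=capture("side")
P=cloud(c,np.block([[np.array(c["rotation"]),np.array(c["origin"])[:,None]],[np.zeros((1,3)),1]]))
m=np.hypot(P[:,0]-s["position"][0],P[:,1]-s["position"][1])<.022
print("side: points near tool axis, z", np.sort(P[m&(P[:,2]>.05)][:,2])[:400:20])
```

```text
t 12.5 p [0.4659 0.2331 0.0851] R [[0.99, -0.0, -0.142], [0.142, -0.0, 0.99], [-0.0, -1.0, -0.0]] F [-0.5 -0.2 -1. ] M [-0.11  0.05 -0.03] op 0.5
222 262 [-12  59  -6] [239 239 236] | 222 270 [-6 61 -6] [238 238 235] | 222 283 [ 4 60 -6] [235 236 232] | 222 292 [11 59 -6] [235 235 231] | 
225 262 [-12  59  -8] [240 240 237] | 225 270 [-6 60 -8] [237 237 234] | 225 283 [ 4 60 -8] [236 236 232] | 225 292 [11 59 -8] [235 235 232] | 
228 262 [-12  59 -10] [240 239 236] | 228 270 [ -6  61 -11] [237 238 235] | 228 283 [  4  60 -11] [236 236 233] | 228 292 [ 11  61 -11] [235 235 232] | 
231 262 [-12  60 -13] [239 239 236] | 231 270 [ -6  59 -13] [237 237 234] | 231 283 [  4  60 -13] [236 236 232] | 231 292 [ 12  61 -13] [235 235 231] | 
234 262 [-12  61 -16] [240 240 237] | 234 270 [ -6  58 -15] [237 237 234] | 234 283 [  4  59 -15] [236 236 233] | 234 292 [ 12  60 -16] [235 235 232] | 
237 262 [-12  60 -18] [242 242 239] | 237 270 [ -6  60 -18] [237 238 234] | 237 283 [  4  60 -18] [237 237 233] | 237 292 [ 12  60 -18] [238 238 235] | 
240 262 [ -8 -28  11] [52 50 48] | 240 270 [ -6  60 -2
[... 252 characters left out ...]
11] [26 23 23] | 246 270 [ -4 -32   9] [40 38 38] | 246 283 [  3 -34  10] [41 38 37] | 246 292 [  7 -37  11] [27 25 24] | 
249 262 [ -7 -41  11] [26 24 23] | 249 270 [ -4 -37  10] [39 37 38] | 249 283 [  3 -37  10] [37 35 36] | 249 292 [  7 -40  11] [26 23 23] | 
252 262 [ -7 -44  11] [28 25 24] | 252 270 [ -3 -41  10] [40 38 38] | 252 283 [  3 -41  10] [39 37 37] | 252 292 [  7 -44  11] [27 24 23] | 
255 262 [ -7 -47  11] [30 40 47] | 255 270 [ -3 -44  10] [39 37 37] | 255 283 [  3 -45  10] [38 37 38] | 255 292 [  7 -48  11] [28 30 31] | 
side: points near tool axis, z [0.11245526 0.12025416 0.12587513 0.13111236 0.13746626 0.14319987
 0.14857267 0.15361895 0.15881302 0.16621284 0.38239487]
```

View pics/w5.png

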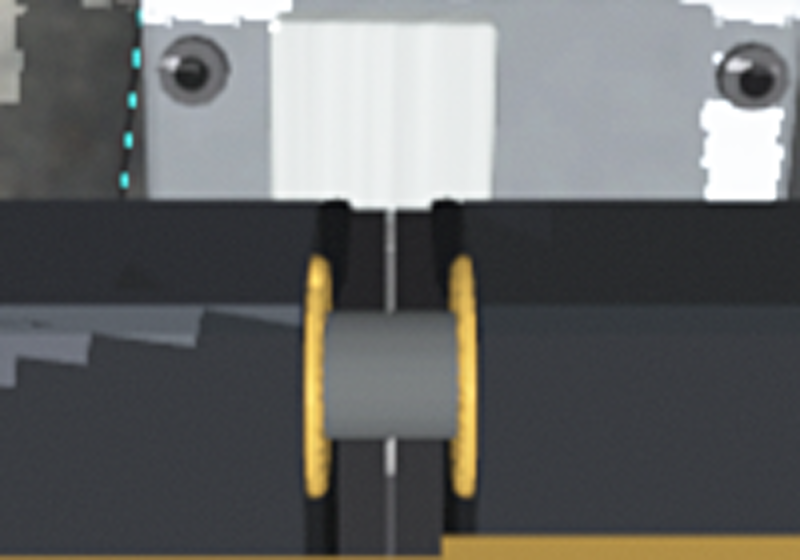

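Both cameras agree that the fingers end 27 mm behind the nominal TCP: the wrist view shows tool y ≈ -27, and the side view shows z 0.112 against 0.085. I'll correct for that by going 24 mm lower and pushing slowly, with a force reading on moving rows.

Emit:
{"api": "send_rows", "payload": {
  "moves": "0 0 8 0 0;0 0 8 0 0;0 0 8 0 0;0 0 0 0 0;0 0 0 -3 0;0 0 0 -3 0;0 0 0 -2 0;0 0 0 -1 0;0 0 0 -1 0;0 0 0 -1 0;0 0 0 -1 0;0 0 0 -1 0;0 0 0 -1 0;0 0 0 -1 0"
}}

```text
time_s: 13.77
position: [0.4682, 0.2199, 0.0614]
tcp_rot: [[0.99, 0.0, -0.138], [0.138, 0.004, 0.99], [0.001, -1.0, 0.004]]
force: [-3.1, 12.3, 0.8]
opening: 0.006
```

Emit:
{"api": "send_rows", "payload": {
  "moves": "0 0 0 -1 0;0 0 0 -1 0;0 0 0 -1 0;0 0 0 -1 0;0 0 0 -1 0;0 0 0 -1 0;0 0 0 -1 0;0 0 0 -1 0;0 0 0 -1 0;0 0 0 -1 0"
}}

```text
time_s: 14.6
position: [0.4694, 0.2109, 0.0614]
tcp_rot: [[0.99, 0.0, -0.138], [0.138, 0.005, 0.99], [0.001, -1.0, 0.005]]
force: [-2.1, 11.4, 0.0]
opening: 0.004
```

Emit:
{"api": "send_rows", "payload": {
  "moves": "0 0 0 -1 0;0 0 0 -1 0;0 0 0 -1 0;0 0 0 -1 0;0 0 0 -1 0;0 0 0 -1 0;0 0 0 -1 0;0 0 0 -1 0;0 0 0 -1 0;0 0 0 -1 0"
}}

```text
time_s: 15.43
position: [0.4704, 0.2029, 0.0614]
tcp_rot: [[0.991, -0.0, -0.135], [0.135, 0.009, 0.991], [0.001, -1.0, 0.009]]
force: [-3.9, 24.5, 1.1]
opening: 0.008
```

Emit:
{"api": "send_rows", "payload": {
  "moves": "0 0 0 -0.5 0;0 0 0 -0.5 0;0 0 0 -0.5 0;0 0 0 -0.5 0;0 0 0 0 0"
}}

```text
time_s: 15.85
position: [0.4712, 0.1963, 0.0612]
tcp_rot: [[0.99, -0.0, -0.141], [0.141, 0.0, 0.99], [-0.0, -1.0, 0.0]]
force: [-0.6, 4.5, 2.2]
opening: 0.009
```

Emit:
{"api": "send_rows", "payload": {
  "moves": "0 0 0 -1 0;0 0 0 -1 0;0 0 0 -2 0;0 0 0 -2 0;0 0 0 -3 0;0 0 0 -3 0;0 0 0 -3 0;0 0 0 -3 0;0 0 0 -3 0;0 0 0 -3 0;0 0 0 -3 0;0 0 0 -3 0;0 0 0 -3 0;0 0 0 -3 0;0 0 0 -3 0;0 0 0 -3 0;0 0 0 -2 0;0 0 0 -2 0;0 0 0 -1 0;0 0 0 -1 0"
}}

```text
time_s: 17.52
position: [0.4783, 0.1483, 0.0611]
tcp_rot: [[0.99, 0.0, -0.141], [0.141, 0.0, 0.99], [0.0, -1.0, 0.0]]
force: [-1.4, 1.6, -1.2]
opening: 0.006
```

Run:
```python
from h import *
s,c,T=wrist(); st(s)
M=np.array(c["tool_from_camera"]); P=cloud(c,M); m=(abs(P[:,0])<.02)&(P[:,1]>.0)&(P[:,1]<.02)&(abs(P[:,2])<.05); print("lug face tool z",np.median(P[m][:,2]) if m.any() else None,m.sum())
```

```text
t 17.52 p [0.4783 0.1483 0.0611] R [[0.99, 0.0, -0.141], [0.141, 0.0, 0.99], [0.0, -1.0, 0.0]] F [-1.4  1.6 -1.2] M [ 0.19  0.27 -0.02] op 0.5
lug face tool z None 0
```

Emit:
{"api": "send_rows", "payload": {
  "moves": "0 0 0 -1 0;0 0 0 -1 0;0 0 0 -1 0;0 0 0 -1 0;0 0 0 -1 0;0 0 0 -1 0;0 0 0 -1 0;0 0 0 -1 0;0 0 0 -1 0;0 0 0 -1 0;0 0 0 -1 0;0 0 0 -1 0"
}}

```text
time_s: 18.57
position: [0.48, 0.1365, 0.0612]
tcp_rot: [[0.99, 0.0, -0.141], [0.141, -0.0, 0.99], [0.0, -1.0, -0.0]]
force: [0.6, 2.0, -1.2]
opening: 0.008
```

Emit:
{"api": "send_rows", "payload": {
  "moves": "0 0 0 -1 0;0 0 0 -1 0;0 0 0 -1 0;0 0 0 -1 0"
}}

```text
time_s: 18.9
position: [0.4805, 0.1325, 0.0612]
tcp_rot: [[0.99, 0.0, -0.141], [0.141, -0.0, 0.99], [0.0, -1.0, -0.0]]
force: [-0.0, 1.8, -0.9]
opening: 0.006
```

Emit:
{"api": "send_rows", "payload": {
  "moves": "0 0 0 -1 0;0 0 0 -1 0;0 0 0 -1 0;0 0 0 -1 0"
}}

```text
time_s: 19.23
position: [0.481, 0.1286, 0.0612]
tcp_rot: [[0.99, 0.0, -0.141], [0.141, 0.0, 0.99], [0.0, -1.0, -0.0]]
force: [0.2, 2.1, -0.8]
opening: 0.003
```

Emit:
{"api": "send_rows", "payload": {
  "moves": "0 0 0 -1 0;0 0 0 -1 0;0 0 0 -1 0"
}}

```text
time_s: 19.48
position: [0.4815, 0.1256, 0.0612]
tcp_rot: [[0.99, 0.0, -0.141], [0.141, -0.0, 0.99], [0.0, -1.0, -0.0]]
force: [0.2, 1.0, 0.3]
opening: 0.006
```

Emit:
{"api": "send_rows", "payload": {
  "moves": "0 0 0 -1 0;0 0 0 -1 0;0 0 0 -1 0;0 0 0 -1 0"
}}

```text
time_s: 19.82
position: [0.4818, 0.1229, 0.0612]
tcp_rot: [[0.99, -0.0, -0.139], [0.139, 0.003, 0.99], [0.0, -1.0, 0.003]]
force: [-0.2, 11.0, 0.4]
opening: 0.002
```

Emit:
{"api": "send_rows", "payload": {
  "moves": "0 0 0 -1 0;0 0 0 -1 0;0 0 0 0 0;0 0 0 0 0;0 0 0 0 0;0 0 0 0 0"
}}

```text
time_s: 20.32
position: [0.4818, 0.123, 0.0612]
tcp_rot: [[0.99, -0.0, -0.138], [0.138, 0.005, 0.99], [0.0, -1.0, 0.005]]
force: [0.3, 15.0, 0.8]
opening: 0.006
```

The stop is firm at 15 N. Now I back off, rise, go over the handle and turn to match it.

Emit:
{"api": "send_rows", "payload": {
  "moves": "0 0 0 2 0;0 0 0 5 0;0 0 0 13 0;0 0 -35 0 0;0 0 -35 0 0;0 0 -35 0 0;0 0 -35 0 0;40 18 0 -35.3 0;40 18 0 -35.3 0;40 17.7 0 -35.4 0;40 0 0 0 0"
}}

```text
time_s: 21.23
position: [0.5533, 0.0358, 0.2022]
tcp_rot: [[0.991, 0.008, -0.136], [0.137, -0.005, 0.991], [0.007, -1.0, -0.006]]
force: [0.7, 0.2, 1.0]
opening: 0.225
```

Emit:
{"api": "send_rows", "payload": {
  "moves": "40 0 0 0 -6.5;40 0 0 0 -6.5;40 0 0 0 -6.5;40 0 0 0 -6.5;40 0 0 0 -6.5;40 0 0 0 -6.5;40 0 0 0 -6.5;40 0 0 0 -6.5;40 0 0 0 -6.5;40 0 0 0 -6.5;40 0 0 0 0;40 0 0 0 0"
}}

```text
time_s: 22.23
position: [0.5473, 0.0419, 0.201]
tcp_rot: [[0.293, -0.0, -0.956], [0.956, -0.001, 0.293], [-0.001, -1.0, 0.0]]
force: [-0.2, -0.5, 0.5]
opening: 0.463
```

Run:
```python
from h import *
s,c,T=wrist(); st(s)
P=cloud(c,T); Q=P[(np.hypot(P[:,0]-.547,P[:,1]-.045)<.036)&(P[:,2]>.125)&(P[:,2]<.16)]
print(len(Q),np.percentile(Q[:,2],[10,50,90]),cv2.minAreaRect((Q[:,:2]*1000).astype(np.float32)))
L=P[(abs(P[:,2]-.106)<.006)&(np.hypot(P[:,0]-.481,P[:,1]-.108)<.05)]; print(len(L),cv2.minAreaRect((L[:,:2]*1000).astype(np.float32)) if len(L) else 0)
```

```text
t 22.23 p [0.5473 0.0419 0.201 ] R [[0.293, -0.0, -0.956], [0.956, -0.001, 0.293], [-0.001, -1.0, 0.0]] F [-0.2 -0.5  0.5] M [-0.02  0.01 -0.03] op 40.3
1285 [0.13830058 0.1409807  0.14221766] ((547.086669921875, 45.50364685058594), (13.38100814819336, 58.76336669921875), 72.82017517089844)
867 ((481.2758483886719, 106.80941772460938), (55.354896545410156, 10.283276557922363), 7.299485683441162)
```

Emit:
{"api": "send_rows", "payload": {
  "moves": "40 3.5 20 1 0;40 0 30 0 0;40 0 30 0 0;40 0 14 0 0;40 0 14 0 0;40 0 0 0 0;0 0 0 0 0;0 0 0 0 0;0 0 0 0 0;0 0 0 0 0;0 0 0 0 0;0 0 0 0 0"
}}

```text
time_s: 23.28
position: [0.5482, 0.0451, 0.0941]
tcp_rot: [[0.29, 0.002, -0.957], [0.957, -0.001, 0.29], [-0.001, -1.0, -0.002]]
force: [-1.2, -1.6, 3.3]
opening: 0.159
```

Emit:
{"api": "send_rows", "payload": {
  "moves": "0 0 -1 0 0;0 0 -1.5 0 0;0 0 0 0 0;0 0 0 0 6.5;0 0 0 0 6.5;0 0 0 0 6.5;0 0 0 0 6.5;0 0 0 0 6.5;0 0 0 0 6.5;0 0 0 0 6.5;0 0 0 0 6.5;0 0 0 0 6.5;0 0 0 0 6.5;0 0 0 0 0"
}}

```text
time_s: 24.45
position: [0.5475, 0.0449, 0.0948]
tcp_rot: [[0.99, -0.001, -0.138], [0.138, -0.001, 0.99], [-0.001, -1.0, -0.001]]
force: [1.0, -5.4, -8.5]
opening: 0.162
```

Emit:
{"api": "send_rows", "payload": {
  "moves": "0 0 3 0 0;0 0 3 0 0;0 0 3 0 0;0 0 3 0 0;0 0 2 0 0;0 0 0 0 0;0 0 0 0 0"
}}

```text
time_s: 25.03
position: [0.5476, 0.0449, 0.0815]
tcp_rot: [[0.99, -0.0, -0.142], [0.142, -0.001, 0.99], [-0.001, -1.0, -0.001]]
force: [0.4, -6.1, -2.7]
opening: 0.161
```

Emit:
{"api": "send_rows", "payload": {
  "moves": "10 0 0 0 0;16 0 0 0 0;25 0 0 0 0;40 0 0 0 0;40 0 0 0 0;40 0 0 0 0;40 0 0 0 0;40 0 -10 0 0;40 0 -30 0 0;40 0 -40 0 0;40 0 -40 0 0;40 0 0 0 0;40 0 0 0 0"
}}

```text
time_s: 26.12
position: [0.5498, 0.0457, 0.2052]
tcp_rot: [[0.99, 0.008, -0.141], [0.141, -0.001, 0.99], [0.007, -1.0, -0.002]]
force: [-0.5, 0.3, -0.3]
opening: 0.459
```

Run:
```python
from h import *
s,c,T=wrist(); st(s); cv2.imwrite("pics/w6.png",c["image"])
P=cloud(c,T); Q=P[(np.hypot(P[:,0]-.547,P[:,1]-.045)<.036)&(P[:,2]>.11)&(P[:,2]<.16)]
print(len(Q),np.percentile(Q[:,2],[10,50,90]),cv2.minAreaRect((Q[:,:2]*1000).astype(np.float32)))
L=P[(abs(P[:,2]-.106)<.006)&(np.hypot(P[:,0]-.481,P[:,1]-.108)<.05)]; print(len(L),cv2.minAreaRect((L[:,:2]*1000).astype(np.float32)) if len(L) else 0)
```

```text
t 26.12 p [0.5498 0.0457 0.2052] R [[0.99, 0.008, -0.141], [0.141, -0.001, 0.99], [0.007, -1.0, -0.002]] F [-0.5  0.3 -0.3] M [-0.02  0.04 -0.01] op 39.9
1173 [0.12523055 0.12833382 0.12963098] ((547.55029296875, 45.46030807495117), (13.635881423950195, 58.66145706176758), 8.08171272277832)
812 ((481.5726318359375, 106.60758209228516), (55.19032669067383, 9.8164644241333), 8.067343711853027)
```

View pics/w6.png

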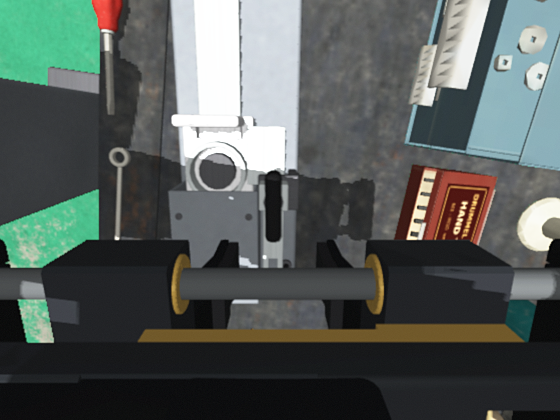

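The handle at (273,205) is back along the rail, and its top is at 128.3 mm, against 128.4 mm when it was locked at the start. The carriage is home, with the race under the hood's edge at (217,165), and nothing is touching it. Handing in.

```bash
python3 -c "
from rig import *
print(hand_in())"
```

```text
the job is handed in; nothing more can be done
None
```

I parked the plunger up, pushed the carriage home to its stop, dropped the plunger back in to lock it, and handed the job in at about 26 s. The hand-in gives no verdict, so this rests on my own checks.

- **Parking the plunger:** I lifted the handle and twisted it 65°. After letting go it stayed 12.7 mm up.
- **Pushing the carriage:** I pushed at about 12 mm/s through the gummed part. The force peaked at about 24.5 N, a little above the 8 to 20 N stated, and then it broke free. I had no reading of the carriage's own speed, but the tool moved only about 8 mm over the half second in which it broke free. After that I went at 36 mm/s at most, slowing to 12 mm/s before the stop, then held it there at 15 N for about 0.3 s.
- **Locking it:** I twisted the handle back and lowered it before letting go.

**Last checks:**
- **Handle:** its top is at 128.3 mm, against 128.4 mm when locked at the start, and it lies along the rail to within about 0.1°.
- **Carriage:** the lug moved about 98 mm and did not shift after I backed off.
- **Gripper:** it is clear of everything, with near-zero force.
- **Bystanders:** I did not measure the brush and tape again at the end. The arm's path stayed away from both.

**One disagreement:** the fingers really end about 27 mm short of the stated tool tip; both cameras showed this. Because of it, my first push passed over the lug without touching it, and the first handle grip held only the top few millimetres. I corrected the heights for the push and the second grip.

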